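# Clamp the amber reference block in the viewing fixture

### The job

Set the amber block upright and square in the fixture's empty cradle and let go of it; then swing the clamp over by its red end and press it down until it lies level on its stop, so that it drives the block fully home onto the sprung seat and stays shut when you back away. Leave the green and blue blocks where they stand.

Things in the scene. Friction and masses are not known exactly. Their poses are not given: they have to be found in the camera images.
- amber_mid (a point): Solid resin block, amber-orange, thin black bands near foot and top; 40 x 40 mm square, 90 mm tall, about 0.14 kg, standing loose on the table. This point is its centre, 45 mm above its underside; z along its height, x and y square to its sides. It is the one to load; any of its four sides may face any way.
- green_mid (a point): Solid resin block, green, thin black bands near foot and top; 40 x 40 mm square, 90 mm tall, about 0.14 kg, standing loose on the table. This point is its centre, 45 mm above its underside; z along its height, x and y square to its sides. A bystander.
- blue_mid (a point): Solid resin block, blue, thin black bands near foot and top; 40 x 40 mm square, 90 mm tall, about 0.14 kg, standing loose on the table. This point is its centre, 45 mm above its underside; z along its height, x and y square to its sides. A bystander.
- cradle (a point): Centre of the white sprung seat in the fixed black cradle, at its free height, 34 mm above the table; z up, x, y square to the cradle. Cradle 48 x 48 mm inside, flaring from seat level to 65 mm at its mouth, 22 mm above the seat. The seat bears the block without sinking; the shut clamp drives it down 8 mm (5 N). Aluminium base: x +-60, y -82 to +132 mm, its top 22 mm below this point.
- clamp_hinge (a point): Middle of the clamp's hinge axis, on the cradle's +y side: 75 mm along y and 82 mm above the cradle point, in a frame fixed to the clamp (x along the axis; when shut parallel to the cradle's frame). It lies between two 8 mm thick cheeks, 56 mm wide overall, reaching 7 mm from the axis towards the cradle, 27 mm away from it and 16 mm above it.
- clamp_grip (a point): Middle of the outer (upper when shut) face of the red pad at the clamp arm's end: push here. Pad 46 mm wide (x), 44 long (y), 16 thick. In the clamp's frame 123 mm from the hinge along -y, 30 mm along z. Frame turns with the arm: -y from hinge to arm's end, z outward normal of this face (up when shut). Arm steel, 30 mm wide, 8 thick; a rubber foot below it presses the block's top.
- clamp (a joint): Clamp angle, rad: 0 shut (arm level, hard stop), growing as it opens upward, limit 1.9. Starts at 1.6 to 1.85: the arm stands up beside the cradle, its outer face turned away from the cradle (to cradle +y). Stiff hinge (0.45 N m): it stays where it is left, also when shut on the block. Pushing at the red end takes about 4 N, and 4 to 7 N over the last 0.11 rad, driving the block down.
Things that resemble listed ones, but are neither listed nor needed, are in the scene too. Of the things like the part that bears amber_mid, leave any that is pink; of the rest the larger one is meant.

How it is judged:
On the way:
1. the amber block stands in the cradle on the raised seat, released, with the clamp still open (horizontal distance between amber_mid and cradle below 0.012 m and z of amber_mid in the frame of cradle between 0.04 and 0.05 m and angle between amber_mid's own z axis and vertical below 0.17 rad and value of joint clamp above 1 rad and contact force between the fingers and amber below 0.1 N), for 0.2 s.
At the end, for the whole second after the job is handed in: The clamp is shut (within 0.06 rad of level) and the amber block stands upright (within 10 degrees) in the cradle, its centre within 12 mm of the cradle's centre and driven down at least 4 mm of the 8 mm below its free height; the green and blue blocks are within 40 mm of where they started (value of joint clamp below 0.06 rad and horizontal distance between amber_mid and cradle below 0.012 m and z of amber_mid in the frame of cradle between 0.03 and 0.041 m and angle between amber_mid's own z axis and vertical below 0.17 rad and distance of each of green_mid, blue_mid from where it was at the start of the episode below 0.04 m); the robot touches nothing.
It fails at once if the green block is shoved or knocked over (its centre moves more than 40 mm) (distance of green_mid from where it was at the start of the episode above 0.04 m).
It fails at once if the blue block is shoved or knocked over (its centre moves more than 40 mm) (distance of blue_mid from where it was at the start of the episode above 0.04 m).
It also fails if it takes over 54 s, if anything falls off the work surface, if the arm or the gripper's body presses on something with over 40 N, if the wrist force passes 120 N, or if a joint passes its speed limit or range.

### The arm

A 6-joint arm with a two-finger parallel gripper is mounted at the origin on the work surface. World frame = base frame: x ahead of the robot, y to its left, z up, the work surface at z = 0. Lengths are in m, angles in rad, forces in N, time in s.
With the tool pointing down it reaches from about 0.375 to 0.975 m from the base axis. Payload 3.8 kg.
Tool frame: the origin (TCP) lies at the very end of the fingers, on their centre line; the grasp point (between the pads) lies 19 mm behind it; z points along the fingers, y is the direction in which the jaws open and shut (so a half turn about z gives the same grasp; the last joint's range is limited). The gripper opens to 85 mm and grips with 20 to 120 N. Pads are 22 mm wide; open, the fingers measure 114 mm over their backs; the gripper's body (76 mm by 85 mm) begins 54 mm behind the grasp point. The pads swing forward as they close: fully open they stand 13 mm farther back than shut.
Start: joints at [1.218, 0.264, 1.604, -0, 1.274, -0.037], TCP at [0.21, 0.642, 0.231] pointing down, gripper open.
Joint ranges: [-2.63, 2.63], [-0.94, 2.18], [0.31, 2.57], [-1.31, 4.45], [0, 2.66], [-2.55, 2.55]. Speed limits (rad/s): [2.57, 2.57, 3.14, 3.14, 3.14, 3.14].

### API

Orientations are given as a unit quaternion [w, x, y, z].
In Python, from rig import env gives the robot as it stands.
- The arm moves only by the shell command python3 -m crank 'ROWS' [FORCE]. ROWS is JSON, a list of rows, each an object with "travel": the shift along the tool's x, y, z in mm, a list of three; "dr": the turn, a rotation vector about the tool's x, y, z in rad, a list of three; "hand": the closure in counts, from 0 (fully open) to 255 (shut). A call has 1 to 8 rows; each row is the pose to reach, as a shift and turn from the pose measured when the call began, along the tool's axes at that moment; what a row does not reach only later rows make up. A row lasts 1/10 s, in which the tool goes at most 50 mm and 8.59 degrees, less where a joint would pass 70% of its speed; a pose out of reach is approached as far as the arm can. A call with a gripper value outside its range is refused whole. The fingers move at their own pace and stop on an object; FORCE is the grip in N (left out, the last holds). Time passes only in rows, so rows that repeat a pose let the fingers close. It gives the time, the measured TCP pose, the force and the opening at its end, in the units of the state.
- env.sense(): the state, without advancing time (a new reading comes with each control period).
- env.capture(name): name is "scene" or "top" or "wrist"; returns (picture, depth): 384x512x3 uint8, red, green, blue; 384x512 float32, m along the optical axis (not along the pixel's ray), 0 where there is no reading.
- env.camera_info(name): a dict with "K" (3x3 intrinsics, pixels), "eye" and "attitude" of the camera in the world. Camera axes: x right, y down, z forward; pixel columns grow to the right and rows downward; lengths in m; the calibration is good to about 2 mm. A picture is of the moment at which its call begins: read the wrist's pose just before it. camera_info takes no time and is no camera call; for the wrist camera it gives the pose at the moment of the call.
- env.job_done(): hands the job in, once; it reports no verdict.
The state is a dict: "time": time; "qpos": joint angles; "qvel": joint speeds; "effort": joint torques, N m; "tcp_pos": TCP position; "orientation": TCP orientation; "ft_force": force on the tool from outside, world axes, zero at the start; "ft_torque": the same for the moment, N m; "opening": opening from 0.0 (shut) to 1.0 (fully open).
Only numpy, scipy, OpenCV 4.12 (cv2) and the standard library are available. Lean on these libraries where they do the work, as an engineer would, in place of code of your own. Each camera call takes 0.05 s, during which the arm holds its last target.

## Working session

There is one attempt and no reset: what is moved stays moved. The work goes in short steps, Python scripts to look and compute and a shell command to move; the robot and the scene stay as the last step left them, time stands still between calls to the robot, and variables do not carry over. Pictures are saved under pics/ and viewed, and the job is handed in when it is done.

```bash
ls -la; mkdir -p pics
cat > h.py <<'E'
import numpy as np,cv2
from scipy.spatial.transform import Rotation as R
from rig import env
def cap(n,f):
    im,d=env.capture(n); ci=env.camera_info(n)
    cv2.imwrite(f'pics/{f}.png',im[:,:,::-1]); np.savez(f'pics/{f}.npz',im=im,d=d,K=ci['K'],eye=ci['eye'],att=np.array(ci['attitude']))
    return im,d,ci
E
python3 - <<'E'
from h import *
print(env.sense())
for n in('scene','top','wrist'):
    im,d,ci=cap(n,n+'0'); print(n,ci)
E
```

```text
total 12
drwxr-xr-x  3 agent agent 4096 Dec  6 06:08 .
drwxr-xr-x 23 root  root  4096 Dec  6 06:08 ..
drwxr-xr-x  2 agent agent 4096 Dec  6 06:08 pics
{'time': 0.0, 'qpos': array([ 1.21810553e+00,  2.64763311e-01,  1.60538895e+00,  8.42307135e-06,
        1.27369219e+00, -3.68938184e-02]), 'qvel': array([ 0.00080598, -0.00043167, -0.00044204, -0.00076364,  0.00247263,
        0.00193031]), 'effort': array([ 6.07675920e-04, -5.15103757e+01, -3.67319155e+01, -5.98695647e-05,
        1.27740187e-02, -6.94304518e-06]), 'tcp_pos': array([0.20937826, 0.64093108, 0.22994711]), 'orientation': array([-2.21881372e-04,  1.57244309e-01,  9.87559092e-01, -1.10382535e-03]), 'ft_force': array([-0.02978132, -0.36653434,  0.0023112 ]), 'ft_torque': array([-0.02340311,  0.03803561, -0.01483608]), 'opening': 1.0005551032447781}
scene {'K': array([[457.94989728,   0.        , 254.2510549 ],
       [  0.        , 457.94989728, 191.0359798 ],
       [  0.        ,   0.        ,   1.        ]]), 'eye': array([ 0.97582689, -0.27899147,  0.85064728]), 'attitude': array([-0.27649411,  0.83625928,  0.44847311, -0.15196477])}
top {'K': array([[350.78195266,   0.        , 257.98633437],
       [  0.        , 350.78195266, 189.80053291],
       [  0.        ,   0.        ,   1.        ]]), 'eye': array([ 0.50855346, -0.01441795,  0.94203119]), 'attitude': array([ 0.0125208 , -0.70191763,  0.71214563,  0.00186568])}
wrist {'K': array([[323.94490539,   0.        , 251.82387957],
       [  0.        , 323.94490539, 188.70035384],
       [  0.        ,   0.        ,   1.        ]]), 'eye': array([0.13994153, 0.66304609, 0.37426021]), 'attitude': array([0.11763335, 0.8008166 , 0.58114013, 0.08444713])}
```

View pics/scene0.png

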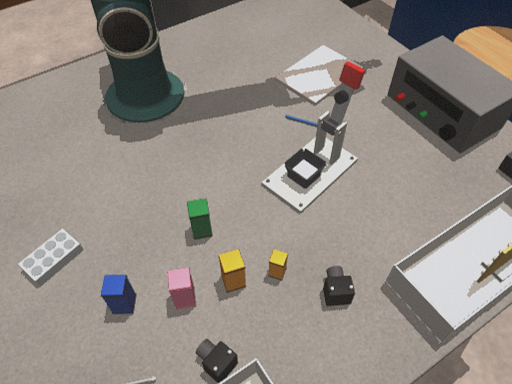

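View pics/top0.png

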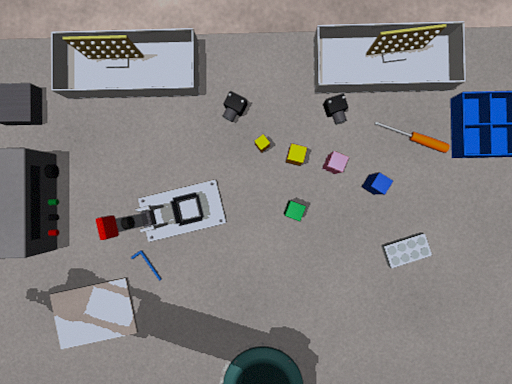

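View pics/wrist0.png

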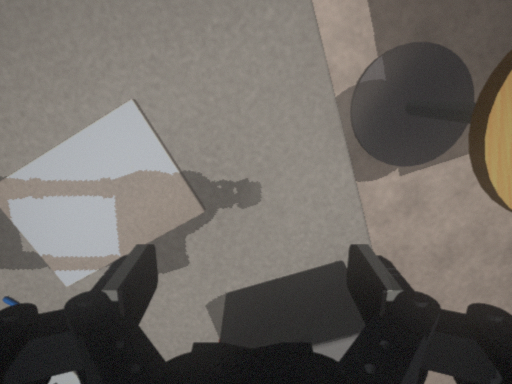

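The scene view shows the large amber block at (232,270), a small amber one at (278,265), pink at (182,288), green at (200,218), blue at (119,293), and the cradle at (305,168). The red clamp end is at (352,75). In the top view, what could be taken for the amber block is the large amber (297,154), the small amber (263,143) and the pink (336,161). I choose (297,154), the larger one that isn't pink. Next I'll crop it and measure.

```bash
cat >> h.py <<'E'
def load(f): return np.load(f'pics/{f}.npz')
def rot(a): return R.from_quat(np.r_[a[1:],a[0]])
def pts(D,mask):
    v,u=np.nonzero(mask&(D['d']>0)); z=D['d'][v,u]; K=D['K']
    c=np.c_[(u-K[0,2])/K[0,0]*z,(v-K[1,2])/K[1,1]*z,z]
    return rot(D['att']).apply(c)+D['eye']
def cloud(D):
    h,w=D['d'].shape; return pts(D,np.ones((h,w),bool)&True)
E
python3 - <<'E'
from h import *
D=load('top0'); im=D['im']; hsv=cv2.cvtColor(im,cv2.COLOR_RGB2HSV)
H,S,V=[hsv[...,i].astype(int) for i in range(3)]
ms={'amber':(H>15)&(H<35)&(S>120)&(V>90),'pink':(H>140)&(H<176)&(S>50)&(V>90),'green':(H>50)&(H<80)&(S>100)&(V>50),'blue':(H>105)&(H<130)&(S>150)&(V>60),'red':((H<6)|(H>176))&(S>150)&(V>70)}
for k,m in ms.items():
    cs,_=cv2.findContours(m.astype(np.uint8),cv2.RETR_EXTERNAL,cv2.CHAIN_APPROX_NONE)
    for c in cs:
        if cv2.contourArea(c)<60: continue
        mm=np.zeros(m.shape,np.uint8); cv2.drawContours(mm,[c],-1,1,-1)
        P=pts(D,(mm>0)); zt=np.percentile(P[:,2],90); T=P[abs(P[:,2]-zt)<.006]
        r=cv2.minAreaRect((T[:,:2]*1000).astype(np.float32))
        print(k,c.mean((0,1)).round(),'ztop',zt.round(4),'n',len(T),'rect ctr mm',np.round(r[0],1),np.round(r[1],1),'ang',round(r[2],1),'mean',T.mean(0).round(4))
# cradle: cloud region
P=pts(D,np.ones(im.shape[:2],bool))
h=D['d'].shape
uv=[(160,205),(189,209),(189,225),(215,185),(222,215),(148,200),(152,238),(108,226),(128,222)]
for u,v in uv:
    m=np.zeros(h,bool); m[v,u]=1; print((u,v),pts(D,m).round(4))
cv2.imwrite('pics/crop1.png',cv2.resize(im[130:245,80:350,::-1],None,fx=2.9,fy=2.9,interpolation=cv2.INTER_CUBIC))
E
```

```text
amber [297. 153.] ztop 0.0925 n 266 rect ctr mm [610.4 -92. ] [39.6 40. ] ang 75.0 mean [ 0.6103 -0.092   0.0907]
amber [430. 141.] ztop 0.0281 n 178 rect ctr mm [ 641.7 -444.7] [97.1 13. ] ang 68.3 mean [ 0.6413 -0.4444  0.026 ]
amber [262. 142.] ztop 0.0681 n 131 rect ctr mm [643.   -6.8] [28.  29.1] ang 36.0 mean [ 0.6428 -0.007   0.0661]
amber [94. 37.] ztop 0.1365 n 178 rect ctr mm [884.8 380.9] [  7.2 149.6] ang 0.5 mean [0.8841 0.3799 0.1343]
amber [413.  29.] ztop 0.1366 n 189 rect ctr mm [ 885.5 -358.8] [  6.6 149.5] ang 5.7 mean [ 0.8852 -0.3608  0.1345]
green [295. 211.] ztop 0.0928 n 262 rect ctr mm [470.1 -85.4] [39.3 39.7] ang 67.6 mean [ 0.4701 -0.0853  0.0908]
blue [147. 263.] ztop 0.0097 n 95 rect ctr mm [329.2 299.8] [97.4 29.7] ang 52.4 mean [0.3312 0.3041 0.0076]
blue [381. 183.] ztop 0.0927 n 267 rect ctr mm [ 533.4 -294.6] [40.  39.5] ang 56.0 mean [ 0.5334 -0.2944  0.0907]
blue [484. 122.] ztop 0.0532 n 473 rect ctr mm [ 680.6 -569.8] [159.3 128.2] ang 0.7 mean [ 0.6823 -0.5589  0.0524]
red [106. 227.] ztop 0.2514 n 169 rect ctr mm [446.9 313.2] [43.9 14.7] ang 12.2 mean [0.447  0.3125 0.2501]
(160, 205) [[0.4866 0.2585 0.0376]]
(189, 209) [[0.4752 0.1835 0.0357]]
(189, 225) [[0.4318 0.1892 0.012 ]]
(215, 185) [[0.5372 0.1187 0.0112]]
(222, 215) [[0.4573 0.1006 0.0142]]
(148, 200) [[0.4998 0.2983 0.012 ]]
(152, 238) [[0.3982 0.2894 0.0095]]
(108, 226) [[0.4505 0.3042 0.2381]]
(128, 222) [[0.4551 0.2797 0.1968]]
```

View pics/crop1.png

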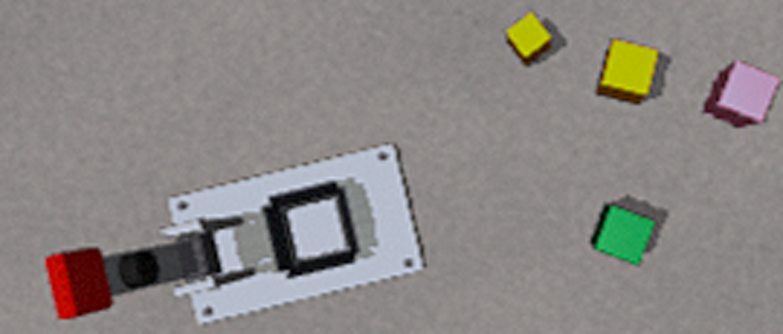

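The crop confirms the choice: the amber block at (297,154) is 40 mm across and 90 mm tall, while the small amber one is 28 mm across and 66 mm tall. Now the cradle and the clamp.

Run:
```python
from h import *
D=load('top0'); im=D['im']; K=D['K']; hsv=cv2.cvtColor(im,cv2.COLOR_RGB2HSV).astype(int)
def ray(uv,z):
    c=np.c_[(uv[:,0]-K[0,2])/K[0,0],(uv[:,1]-K[1,2])/K[1,1],np.ones(len(uv))]
    d=rot(D['att']).apply(c); t=(z-D['eye'][2])/d[:,2]; return D['eye']+d*t[:,None]
hh,ww=im.shape[:2]
P=pts(D,np.ones((hh,ww),bool)&True)
Z=np.full((hh,ww,3),np.nan); v,u=np.nonzero(D['d']>0); Z[v,u]=P
roi=np.zeros((hh,ww),bool); roi[165:255,125:240]=1
# seat
seat=roi&(abs(Z[...,2]-.034)<.006)&(hsv[...,2]>150)
n,l,s,c=cv2.connectedComponentsWithStats(seat.astype(np.uint8))
for i in range(1,n):
    if s[i,4]>60:
        Q=Z[l==i]; uv=np.argwhere(l==i)[:,::-1].astype(np.float32)
        X=ray(uv,.034); r=cv2.minAreaRect((X[:,:2]*1000).astype(np.float32)); print('seat',c[i].round(1),s[i,4],X.mean(0).round(4),np.round(r[0],1),np.round(r[1],1),r[2],'z',Q[:,2].mean().round(4))
# cradle rim: dark & z~.056
rim=roi&(abs(Z[...,2]-.056)<.008)&(np.arange(ww)[None,:]>165)
X=Z[rim]; r=cv2.minAreaRect((X[:,:2]*1000).astype(np.float32)); print('rim',rim.sum(),np.round(r[0],1),np.round(r[1],1),r[2],X.mean(0).round(4))
base=roi&(Z[...,2]>.007)&(Z[...,2]<.02)&(hsv[...,2]>110)&(hsv[...,1]<40)
cs,_=cv2.findContours(base.astype(np.uint8),cv2.RETR_EXTERNAL,cv2.CHAIN_APPROX_NONE); c=max(cs,key=cv2.contourArea)
X=ray(cv2.convexHull(c)[:,0].astype(float),.012); r=cv2.minAreaRect((X[:,:2]*1000).astype(np.float32)); print('base',np.round(r[0],1),np.round(r[1],1),r[2],np.round(cv2.boxPoints(r),1).tolist())
# scene cam
D2=load('scene0'); im2=D2['im']; h2=cv2.cvtColor(im2,cv2.COLOR_RGB2HSV).astype(int)
H,S,V=h2[...,0],h2[...,1],h2[...,2]
red=((H<6)|(H>176))&(S>150)&(V>70); red[:, :330]=0; red[95:]=0; red[:,370:]=0
Q=pts(D2,red);print('red scene',len(Q),Q.min(0).round(3),Q.max(0).round(3),Q.mean(0).round(3))
am=(H>15)&(H<35)&(S>120)&(V>150); am[:, :215]=0; am[:,250:]=0; am[:240]=0;am[275:]=0
Q=pts(D2,am); T=Q[Q[:,2]>.083]; r=cv2.minAreaRect((T[:,:2]*1000).astype(np.float32)); print('amber scene',len(T),T.mean(0).round(4),r)
big=cv2.resize(im2[40:220,240:400,::-1],None,fx=3.3,fy=3.3,interpolation=cv2.INTER_CUBIC); cv2.imwrite('pics/crop2.png',big)
```

```text
seat [188.5 208.1] 284 [0.4775 0.1853 0.034 ] [477.7 185.2] [43.5 44.2] 13.222719192504883 z 0.0347
rim 282 [477.2 186.2] [74.6 75.1] 13.201624870300293 [0.4776 0.1893 0.0541]
base [471.9 209.7] [119.8 215.2] 12.897418975830078 [[389.5, 301.29998779296875], [437.6000061035156, 91.5], [554.4000244140625, 118.19999694824219], [506.29998779296875, 328.0]]
red scene 420 [0.251 0.292 0.001] [0.473 0.571 0.253] [0.451 0.305 0.235]
amber scene 393 [ 0.6103 -0.094   0.0895] ((610.1472778320312, -93.63865661621094), (39.755455017089844, 40.108680725097656), 75.13780212402344)
```

View pics/crop2.png

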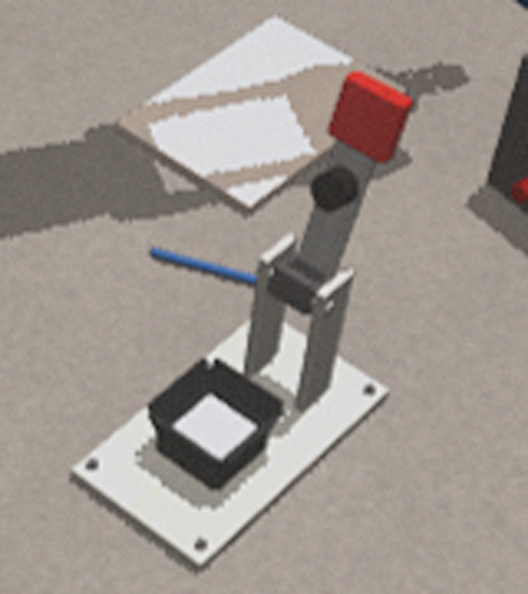

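The scene crop shows the empty cradle at (215,425), the cheeks at (300,300) and the red pad at (370,118), with the arm standing up behind the hinge. The measurements agree with each other:
- **Cradle:** at (0.4775, 0.1855), yaw about 13.1°. The base rectangle measures 120 x 215 mm and gives the same centre.
- **Amber block:** at (0.6103, -0.0925), sides at 75.1°.

I'll place the block with the jaws along cradle y, so the wrist camera stays clear of the clamp.

```bash
cat >> h.py <<'E'
def goal(pos,jaw,tilt=None):
    """travel (mm) and rotvec in current tool axes to reach world pos, tool down, jaw(y) axis at angle jaw deg"""
    s=env.sense(); Rt=rot(s['orientation']); a=np.deg2rad(jaw)
    y=np.array([np.cos(a),np.sin(a),0]); z=np.array([0,0,-1.]); x=np.cross(y,z)
    G=R.from_matrix(np.c_[x,y,z])
    if tilt is not None: G=R.from_rotvec(tilt)*G
    tr=Rt.inv().apply(np.array(pos)-s['tcp_pos'])*1000; dr=(Rt.inv()*G).as_rotvec()
    print('t',round(s['time'],2),'tcp',s['tcp_pos'].round(4),'F',s['ft_force'].round(1),'open',round(s['opening'],3),'travel',tr.round(1),'dr',dr.round(4))
E
python3 - <<'E'
from h import *
D=load('top0'); hh=D['d'].shape
P=pts(D,np.ones(hh,bool)); m=(P[:,1]>.35)&(P[:,2]>.03)&(P[:,0]<.75); print('tall left',P[m].min(0),P[m].max(0))
# clamp angle from scene red pad + both
ex=np.array([np.cos(np.deg2rad(13.1)),np.sin(np.deg2rad(13.1)),0]);ey=np.array([-ex[1],ex[0],0]);c=np.array([.4775,.1855,.034])
for f in('top0','scene0'):
    D=load(f); h=cv2.cvtColor(D['im'],cv2.COLOR_RGB2HSV).astype(int); m=((h[...,0]<6)|(h[...,0]>176))&(h[...,1]>150)&(h[...,2]>60)
    Q=pts(D,m); Q=Q[(Q[:,2]>.17)&(np.hypot(*(Q[:,:2]-[.45,.31]).T)<.08)]-c
    L=np.c_[Q@ex,Q@ey,Q[:,2]]; print(f,len(L),L.min(0).round(3),L.max(0).round(3))
    # plane fit of inner face
    A=L-np.median(L,0); 
    for yb in np.arange(.16,.235,.01):
        k=(L[:,2]>yb-.034-.0)&(L[:,2]<yb-.024)
        if k.sum()>3: print(round(yb,3),k.sum(),np.percentile(L[k,1],[10,50,90]).round(4))
goal([.6103,-.0925,.33],75.1); goal([.6103,-.0925,.045],75.1)
E
```

```text
tall left [0.37043735 0.52903895 0.03006009] [0.74991858 0.67874031 0.13593786]
top0 409 [-0.023  0.116  0.174] [0.021 0.139 0.22 ]
0.21 49 [0.1166 0.1174 0.1185]
0.22 70 [0.118  0.1195 0.1211]
0.23 80 [0.1206 0.1221 0.124 ]
scene0 419 [-0.023  0.113  0.176] [0.023 0.138 0.219]
0.21 58 [0.1144 0.1162 0.1179]
0.22 95 [0.1162 0.1182 0.1202]
0.23 94 [0.1185 0.1208 0.1228]
t 0.15 tcp [0.2094 0.6411 0.2302] F [ 0.3  0.  -0.1] open 1.003 travel [-608.9 -573.   -98.8] dr [-0.0018 -0.0001 -0.0558]
t 0.15 tcp [0.2094 0.6411 0.2302] F [ 0.3  0.  -0.1] open 1.003 travel [-608.9 -572.5  186.2] dr [-0.0018 -0.0001 -0.0558]
```

```bash
python3 -m crank '[{"travel":[0,0,-50],"dr":[0,0,0],"hand":60},{"travel":[0,0,-100],"dr":[0,0,0],"hand":60},{"travel":[-35,-33,-100],"dr":[0,0,0],"hand":60},{"travel":[-70,-66,-100],"dr":[0,0,0],"hand":60},{"travel":[-105,-99,-100],"dr":[0,0,0],"hand":60},{"travel":[-140,-132,-100],"dr":[0,0,0],"hand":60},{"travel":[-175,-165,-100],"dr":[0,0,0],"hand":60},{"travel":[-210,-198,-100],"dr":[0,0,0],"hand":60}]' 40
```

```text
time: 0.95
tcp_pos: [0.348, 0.3859, 0.3303]
orientation: [-0.0, 0.157, 0.988, -0.001]
ft_force: [0.5, 0.2, -0.3]
opening: 0.767
```

```bash
python3 -m crank '[{"travel":[-36,-34,0],"dr":[0,0,0],"hand":60},{"travel":[-72,-68,0],"dr":[0,0,0],"hand":60},{"travel":[-108,-101,0],"dr":[0,0,-0.03],"hand":60},{"travel":[-144,-135,0],"dr":[0,0,-0.056],"hand":60},{"travel":[-180,-169,0],"dr":[0,0,-0.056],"hand":60},{"travel":[-216,-203,0],"dr":[0,0,-0.056],"hand":60},{"travel":[-252,-237,0],"dr":[0,0,-0.056],"hand":60},{"travel":[-288,-270,0],"dr":[0,0,-0.056],"hand":60}]' && python3 -c "
from h import *
goal([.6103,-.0925,.15],75.1)"
```

```text
time: 1.75
tcp_pos: [0.5384, 0.0379, 0.3307]
orientation: [-0.0, 0.129, 0.992, -0.001]
ft_force: [0.6, 1.5, 0.2]
opening: 0.763
t 1.75 tcp [0.5384 0.0379 0.3307] F [0.6 1.5 0.2] open 0.763 travel [-103.  -107.2  180.9] dr [-0.0019 -0.0002  0.0004]
```

```bash
python3 -m crank '[{"travel":[-34,-35,10],"dr":[0,0,0],"hand":60},{"travel":[-68,-71,20],"dr":[0,0,0],"hand":60},{"travel":[-103,-107,30],"dr":[0,0,0],"hand":60},{"travel":[-103,-107,80],"dr":[0,0,0],"hand":60},{"travel":[-103,-107,130],"dr":[0,0,0],"hand":60},{"travel":[-103,-107,180],"dr":[0,0,0],"hand":60},{"travel":[-103,-107,181],"dr":[0,0,0],"hand":60}]' && python3 -c "
from h import *
goal([.6103,-.0925,.045],75.1)
cap('wrist','w1');cap('top','t1')"
```

```text
time: 2.45
tcp_pos: [0.6036, -0.0913, 0.1408]
orientation: [-0.009, 0.13, 0.992, -0.0]
ft_force: [-2.5, 1.0, -1.8]
opening: 0.764
t 2.45 tcp [ 0.6036 -0.0913  0.1408] F [-2.5  1.  -1.8] open 0.764 travel [-8.4  0.9 95.6] dr [-0.003  -0.017  -0.0002]
```

View pics/w1.png

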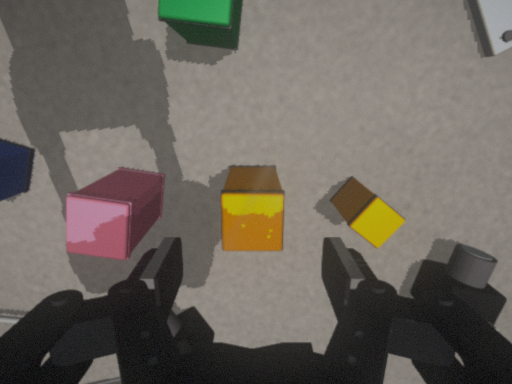

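The wrist view shows amber's top at (252,222), midway between the fingers (about 170 and 335). Pink at (98,225) and the small amber at (378,222) are clear of both fingers. The arm was still settling, so I'll level it and go down.

```bash
python3 -m crank '[{"travel":[-8,1,10],"dr":[0,-0.017,0],"hand":60},{"travel":[-8,1,30],"dr":[0,-0.017,0],"hand":60},{"travel":[-8,1,60],"dr":[0,-0.017,0],"hand":60},{"travel":[-8,1,85],"dr":[0,-0.017,0],"hand":60},{"travel":[-8,1,95],"dr":[0,-0.017,0],"hand":60},{"travel":[-8,1,95],"dr":[0,-0.017,0],"hand":60}]' && python3 -c "
from h import *
goal([.6103,-.0925,.045],75.1)"
```

```text
time: 3.15
tcp_pos: [0.6181, -0.0933, 0.0553]
orientation: [0.007, 0.129, 0.992, -0.002]
ft_force: [0.6, 0.2, -0.2]
opening: 0.765
t 3.15 tcp [ 0.6181 -0.0933  0.0553] F [ 0.6  0.2 -0.2] open 0.765 travel [ 7.9 -1.2 10.2] dr [-0.002   0.0149  0.0008]
```

```bash
python3 -m crank '[{"travel":[8,-1,10],"dr":[0,0.015,0],"hand":60},{"travel":[8,-1,10],"dr":[0,0.015,0],"hand":60},{"travel":[8,-1,10],"dr":[0,0.015,0],"hand":60}]' && python3 -c "
from h import *
goal([.6103,-.0925,.045],75.1)"
```

```text
time: 3.45
tcp_pos: [0.6108, -0.0924, 0.0463]
orientation: [0.001, 0.129, 0.992, -0.001]
ft_force: [0.1, -0.4, -0.9]
opening: 0.765
t 3.45 tcp [ 0.6108 -0.0924  0.0463] F [ 0.1 -0.4 -0.9] open 0.765 travel [ 0.5 -0.2  1.3] dr [-0.0019  0.0014  0.0007]
```

Lined up. Now close the grip.

```bash
python3 -m crank '[{"travel":[0,0,0],"dr":[0,0,0],"hand":255},{"travel":[0,0,0],"dr":[0,0,0],"hand":255},{"travel":[0,0,0],"dr":[0,0,0],"hand":255},{"travel":[0,0,0],"dr":[0,0,0],"hand":255},{"travel":[0,0,0],"dr":[0,0,0],"hand":255},{"travel":[0,0,-10],"dr":[0,0,0],"hand":255},{"travel":[0,0,-60],"dr":[0,0,0],"hand":255},{"travel":[0,0,-60],"dr":[0,0,0],"hand":255}]' 60 && python3 -c "
from h import *
goal([.4775,.1855,.2],103.1)"
```

```text
time: 4.25
tcp_pos: [0.6152, -0.0931, 0.1129]
orientation: [0.006, 0.129, 0.992, -0.001]
ft_force: [1.5, -0.2, 1.1]
opening: 0.462
t 4.25 tcp [ 0.6152 -0.0931  0.1129] F [ 1.5 -0.2  1.1] open 0.462 travel [203.5 233.8 -89.8] dr [-0.004   0.0114 -0.4879]
```

Holding the block: the opening is about 39 mm. Raise and carry it to above the cradle.

```bash
python3 -m crank '[{"travel":[0,0,-45],"dr":[0,0.011,0],"hand":255},{"travel":[20,24,-85],"dr":[0,0.011,-0.05],"hand":255},{"travel":[51,58,-90],"dr":[0,0.011,-0.12],"hand":255},{"travel":[82,94,-90],"dr":[0,0.011,-0.22],"hand":255},{"travel":[112,129,-90],"dr":[0,0.011,-0.32],"hand":255},{"travel":[143,164,-90],"dr":[0,0.011,-0.42],"hand":255},{"travel":[173,199,-90],"dr":[0,0.011,-0.488],"hand":255},{"travel":[190,219,-90],"dr":[0,0.011,-0.488],"hand":255}]' && python3 -m crank '[{"travel":[0,0,0],"dr":[0,0,0],"hand":255},{"travel":[0,0,0],"dr":[0,0,0],"hand":255},{"travel":[0,0,0],"dr":[0,0,0],"hand":255}]' && python3 -c "
from h import *
goal([.4775,.1855,.16],103.1)
cap('wrist','w2');cap('top','t2');cap('scene','s2')"
```

```text
time: 5.05
tcp_pos: [0.4843, 0.17, 0.2]
orientation: [-0.001, -0.116, 0.993, -0.002]
ft_force: [0.4, -0.2, -0.3]
opening: 0.464
time: 5.35
tcp_pos: [0.4845, 0.1693, 0.1998]
orientation: [-0.001, -0.116, 0.993, -0.002]
ft_force: [0.6, -0.5, -0.4]
opening: 0.46
t 5.35 tcp [0.4845 0.1693 0.1998] F [ 0.6 -0.5 -0.4] open 0.46 travel [ 3.  17.5 39.8] dr [-0.0037 -0.0022  0.0029]
```

View pics/w2.png

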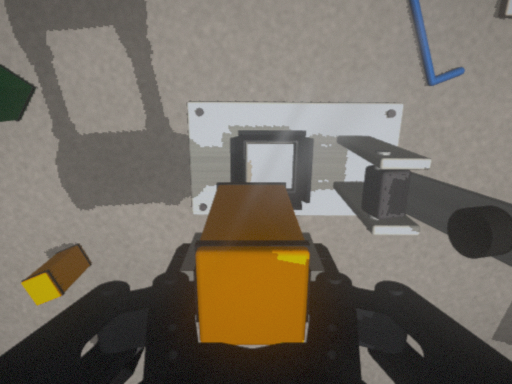

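View pics/s2.png

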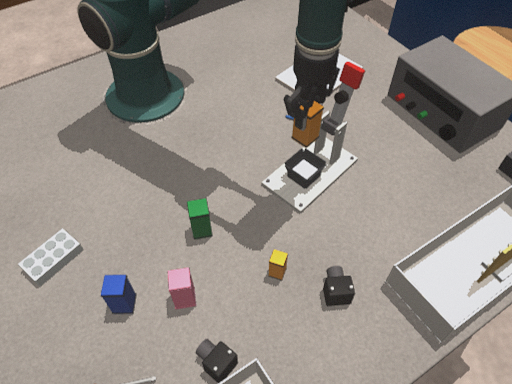

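The wrist view shows the block held square to the base and cradle, with the cradle at (270,167). The scene view shows it hanging upright over the fixture. I'll check the block's offset in the grip and re-measure the cradle seat.

Run:
```python
from h import *
s=env.sense(); Rt=rot(s['orientation'])
D=load('w2'); h=cv2.cvtColor(D['im'],cv2.COLOR_RGB2HSV).astype(int)
m=(h[...,0]>5)&(h[...,0]<35)&(h[...,1]>120)&(h[...,2]>100); m[:,:185]=0;m[:,330:]=0
Q=pts(D,m); t=Rt.inv().apply(Q-s['tcp_pos'])
zt=np.median(t[t[:,2]<-.03,2]); k=abs(t[:,2]-zt)<.006; print('ztop tool',zt,k.sum(), t[k].min(0).round(4),t[k].max(0).round(4))
r=cv2.minAreaRect((t[k][:,:2]*1000).astype(np.float32));print(r)
f=t[~k&(t[:,2]>zt+.01)]; print('lower',f[:,2].max(),f.min(0),f.max(0))
# seat and rim in wrist view
hh=D['d'].shape; P=np.full(hh+(3,),np.nan); v,u=np.nonzero(D['d']>0); P[v,u]=pts(D,np.ones(hh,bool))
roi=np.zeros(hh,bool); roi[120:220,225:320]=1
st=roi&(abs(P[...,2]-.034)<.006)&(h[...,2]>110)
X=P[st]; print('seat',X.min(0),X.max(0),cv2.minAreaRect((X[:,:2]*1000).astype(np.float32)))
b=(abs(P[...,2]-.012)<.006)&(h[...,2]>110)&(h[...,1]<50)
X=P[b]; X=X[np.hypot(X[:,0]-.4775,X[:,1]-.1855)<.17]; print('base',cv2.minAreaRect((X[:,:2]*1000).astype(np.float32)))
```

```text
ztop tool -0.044135867346530654 10364 [-0.019  -0.0206 -0.0461] [ 0.0223  0.0198 -0.0393]
((1.6445598602294922, -0.38893699645996094), (41.1889533996582, 40.44583511352539), 0.08955812454223633)
lower 0.19840540550465713 [-0.20551141 -0.01982368 -0.03406914] [0.02240892 0.06651754 0.19840541]
seat [0.44691214 0.15705219 0.02805627] [0.49682608 0.21002696 0.03950122] ((475.1571350097656, 183.09478759765625), (49.742828369140625, 46.256134033203125), 9.69314956665039)
base ((471.3360595703125, 207.46139526367188), (120.3472671508789, 214.86343383789062), 12.842035293579102)
```

```bash
python3 -c "
from h import *
goal([.478,.1845,.082],103.0)"
python3 -m crank '[{"travel":[2,16.5,20],"dr":[-0.004,-0.002,0.003],"hand":255},{"travel":[2,16.5,40],"dr":[-0.004,-0.002,0.003],"hand":255},{"travel":[2,16.5,65],"dr":[-0.004,-0.002,0.003],"hand":255},{"travel":[2,16.5,80],"dr":[-0.004,-0.002,0.003],"hand":255},{"travel":[2,16.5,80],"dr":[-0.004,-0.002,0.003],"hand":255},{"travel":[2,16.5,80],"dr":[-0.004,-0.002,0.003],"hand":255}]' && python3 -c "
from h import *
goal([.478,.1845,.082],103.0)"
```

```text
t 5.5 tcp [0.4849 0.169  0.1999] F [ 0.  -0.7 -1.3] open 0.462 travel [  2.9  17.1 117.9] dr [-0.0033 -0.0021  0.0033]
time: 6.1
tcp_pos: [0.4794, 0.1839, 0.12]
orientation: [-0.0, -0.113, 0.994, 0.0]
ft_force: [0.4, 0.4, -0.4]
opening: 0.462
t 6.1 tcp [0.4794 0.1839 0.12  ] F [ 0.4  0.4 -0.4] open 0.462 travel [ 1.2  0.8 38. ] dr [ 0.0007 -0.0003 -0.0005]
```

```bash
python3 -m crank '[{"travel":[1,1,10],"dr":[0,0,0],"hand":255},{"travel":[1,1,20],"dr":[0,0,0],"hand":255},{"travel":[1,1,28],"dr":[0,0,0],"hand":255},{"travel":[1,1,34],"dr":[0,0,0],"hand":255},{"travel":[1,1,38],"dr":[0,0,0],"hand":255},{"travel":[1,1,38],"dr":[0,0,0],"hand":255}]' && python3 -c "
from h import *
goal([.478,.1845,.080],103.0)"
```

```text
time: 6.7
tcp_pos: [0.4778, 0.1846, 0.0815]
orientation: [-0.001, -0.113, 0.994, 0.0]
ft_force: [0.1, 0.8, -0.3]
opening: 0.461
t 6.7 tcp [0.4778 0.1846 0.0815] F [ 0.1  0.8 -0.3] open 0.461 travel [-0.2 -0.2  1.5] dr [ 0.0005 -0.0015 -0.0005]
```

```bash
python3 -m crank '[{"travel":[0,0,1],"dr":[0,0,0],"hand":255},{"travel":[0,0,1.5],"dr":[0,0,0],"hand":255},{"travel":[0,0,1.5],"dr":[0,0,0],"hand":255}]' && python3 -m crank '[{"travel":[0,0,0],"dr":[0,0,0],"hand":105},{"travel":[0,0,0],"dr":[0,0,0],"hand":75},{"travel":[0,0,0],"dr":[0,0,0],"hand":75},{"travel":[0,0,0],"dr":[0,0,0],"hand":75},{"travel":[0,0,0],"dr":[0,0,0],"hand":75}]' && python3 -c "
from h import *
goal([.478,.1845,.26],103.0)"
```

```text
time: 7.0
tcp_pos: [0.4782, 0.1847, 0.0804]
orientation: [-0.0, -0.113, 0.994, 0.0]
ft_force: [-1.1, -0.2, 1.5]
opening: 0.461
time: 7.5
tcp_pos: [0.4781, 0.1847, 0.0804]
orientation: [-0.0, -0.113, 0.994, 0.0]
ft_force: [0.7, 0.5, 0.1]
opening: 0.71
t 7.5 tcp [0.4781 0.1847 0.0804] F [0.7 0.5 0.1] open 0.71 travel [ 3.000e-01 -1.000e-01 -1.796e+02] dr [ 0.0006 -0.0007 -0.0004]
```

```bash
python3 -m crank '[{"travel":[0,0,-15],"dr":[0,0,0],"hand":75},{"travel":[0,0,-50],"dr":[0,0,0],"hand":75},{"travel":[0,0,-100],"dr":[0,0,0],"hand":75},{"travel":[0,0,-150],"dr":[0,0,0],"hand":75},{"travel":[0,0,-200],"dr":[0,0,0],"hand":75},{"travel":[0,0,-220],"dr":[0,0,0],"hand":160},{"travel":[0,0,-220],"dr":[0,0,0],"hand":255},{"travel":[0,0,-220],"dr":[0,0,0],"hand":255}]'
python3 - <<'E'
from h import *
goal([.478,.1845,.30],103.0)
cap('wrist','w3');cap('scene','s3')
s=env.sense(); D=load('w3'); h=cv2.cvtColor(D['im'],cv2.COLOR_RGB2HSV).astype(int)
for f in('w3','s3'):
    D=load(f); h=cv2.cvtColor(D['im'],cv2.COLOR_RGB2HSV).astype(int)
    m=(h[...,0]>5)&(h[...,0]<35)&(h[...,1]>120)&(h[...,2]>90)
    Q=pts(D,m); Q=Q[np.hypot(Q[:,0]-.4775,Q[:,1]-.1855)<.05]; zt=np.percentile(Q[:,2],95); T=Q[Q[:,2]>zt-.006]
    print(f,'ztop',zt,len(T),cv2.minAreaRect((T[:,:2]*1000).astype(np.float32)))
E
```

```text
time: 8.3
tcp_pos: [0.4782, 0.1846, 0.3]
orientation: [-0.0, -0.113, 0.994, 0.0]
ft_force: [-0.4, -0.3, -0.5]
opening: 0.201
t 8.3 tcp [0.4782 0.1846 0.3   ] F [-0.4 -0.3 -0.5] open 0.201 travel [ 0.2 -0.   0. ] dr [ 0.0006 -0.0007 -0.0004]
w3 ztop 0.12507904877483444 1518 ((474.9735412597656, 182.64598083496094), (39.69886016845703, 39.22322082519531), 12.185447692871094)
s3 ztop 0.12493477499310308 256 ((476.7976379394531, 182.88494873046875), (40.226722717285156, 42.81330871582031), 11.827314376831055)
```

View pics/w3.png

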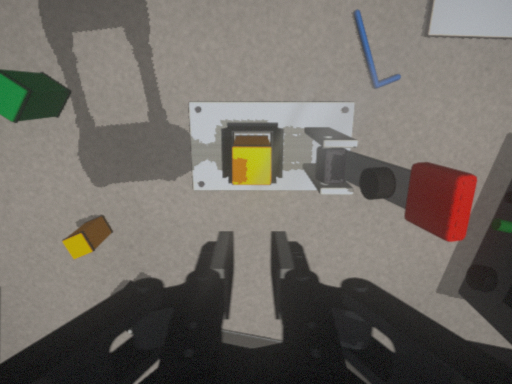

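View pics/s3.png

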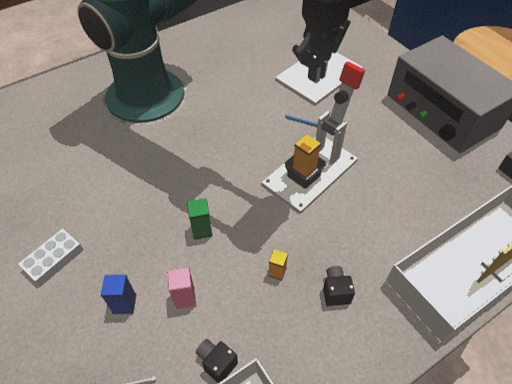

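The scene view shows the block upright in the cradle at (307,155) and released. Its top is at 0.125 against 0.124 expected, and it is within about 3 mm of centre. The clamp is still up. Next I'll bring the closed fingers behind the red pad, at (440,200) in the wrist view, turning the jaws along cradle x.

```bash
python3 -m crank '[{"travel":[0,20,-20],"dr":[0,0,0.14],"hand":255},{"travel":[0,45,-20],"dr":[0,0,0.28],"hand":255},{"travel":[0,70,-20],"dr":[0,0,0.42],"hand":255},{"travel":[0,95,-20],"dr":[0,0,0.56],"hand":255},{"travel":[0,120,-20],"dr":[0,0,0.7],"hand":255},{"travel":[0,145,-20],"dr":[0,0,0.84],"hand":255},{"travel":[0,170,-20],"dr":[0,0,0.98],"hand":255},{"travel":[0,175,-20],"dr":[0,0,1.12],"hand":255}]' && python3 -m crank '[{"travel":[0,0,0],"dr":[0,0,0.14],"hand":255},{"travel":[0,0,0],"dr":[0,0,0.28],"hand":255},{"travel":[0,0,0],"dr":[0,0,0.42],"hand":255},{"travel":[0,0,0],"dr":[0,0,0.45],"hand":255},{"travel":[0,0,0],"dr":[0,0,0.45],"hand":255},{"travel":[0,0,0],"dr":[0,0,0.45],"hand":255}]'
python3 - <<'E'
from h import *
goal([.4388,.3510,.215],13.0)
cap('scene','s4')
E
```

```text
time: 9.2
tcp_pos: [0.4362, 0.3563, 0.3147]
orientation: [-0.004, 0.434, 0.901, -0.003]
ft_force: [1.1, -0.1, -0.9]
opening: -0.0
time: 9.8
tcp_pos: [0.4359, 0.356, 0.3137]
orientation: [-0.003, 0.623, 0.782, -0.005]
ft_force: [0.5, 0.5, -0.1]
opening: -0.002
t 9.8 tcp [0.4359 0.356  0.3137] F [ 0.5  0.5 -0.1] open -0.002 travel [-5.4  2.8 98.6] dr [-0.0112  0.0015 -0.001 ]
```

View pics/s4.png

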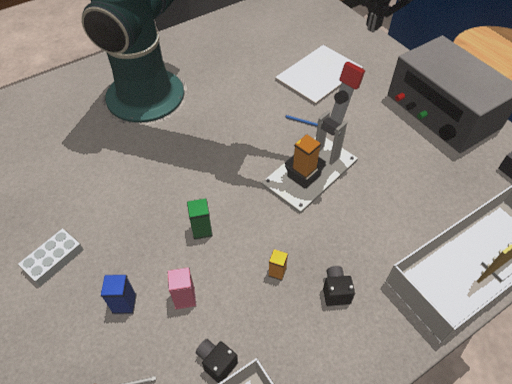

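The scene view shows the fingers near (380,18), behind the red pad at (352,75) and clear of it. Descend behind the pad.

```bash
python3 -m crank '[{"travel":[0,2,40],"dr":[-0.011,0,0],"hand":255},{"travel":[0,2,80],"dr":[-0.011,0,0],"hand":255},{"travel":[0,2,90],"dr":[-0.011,0,0],"hand":255},{"travel":[0,2,90],"dr":[-0.011,0,0],"hand":255},{"travel":[0,2,90],"dr":[-0.011,0,0],"hand":255}]'
cat >> h.py <<'E'
def st():
    s=env.sense(); a=np.deg2rad(13.); d=s['tcp_pos']-[.4773,.185,0]
    print('cradle xy z mm',np.round([1000*(d[0]*np.cos(a)+d[1]*np.sin(a)),1000*(-d[0]*np.sin(a)+d[1]*np.cos(a)),1000*d[2]],1)); goal(s['tcp_pos'],13.)
E
python3 -c "
from h import *
st(); cap('wrist','w5')"
```

```text
time: 10.35
tcp_pos: [0.4379, 0.3568, 0.2257]
orientation: [0.001, 0.623, 0.782, 0.001]
ft_force: [1.6, 0.2, 1.4]
opening: 0.0
cradle xy z mm [2.000e-01 1.763e+02 2.257e+02]
t 10.35 tcp [0.4379 0.3568 0.2257] F [1.6 0.2 1.4] open 0.0 travel [0. 0. 0.] dr [ 0.0022  0.0004 -0.0011]
```

View pics/w5.png

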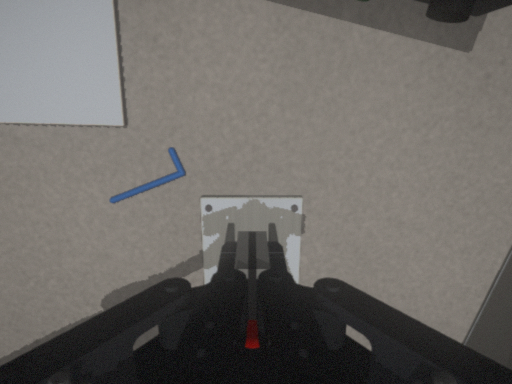

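The red pad shows through the fingers at (252,335), centred on the image, so the fingers are lined up with it. Start pushing.

```bash
python3 -m crank '[{"travel":[-15,0,0],"dr":[0,0,0],"hand":255},{"travel":[-26,0,-2],"dr":[0,0,0],"hand":255},{"travel":[-35,0,-5],"dr":[0,0,0],"hand":255},{"travel":[-44,0,-8],"dr":[0,0,0],"hand":255},{"travel":[-53,0,-11],"dr":[0,0,0],"hand":255},{"travel":[-62,0,-13],"dr":[0,0,0],"hand":255},{"travel":[-69,0,-14],"dr":[0,0,0],"hand":255},{"travel":[-69,0,-14],"dr":[0,0,0],"hand":255}]' && python3 -c "
from h import *
st(); cap('scene','s6')"
```

```text
time: 11.2
tcp_pos: [0.4542, 0.2887, 0.2409]
orientation: [0.002, 0.623, 0.782, 0.002]
ft_force: [-0.7, 1.4, 1.0]
opening: 0.002
cradle xy z mm [  0.9 106.3 240.9]
t 11.2 tcp [0.4542 0.2887 0.2409] F [-0.7  1.4  1. ] open 0.002 travel [0. 0. 0.] dr [ 0.0046  0.0004 -0.0023]
```

View pics/s6.png

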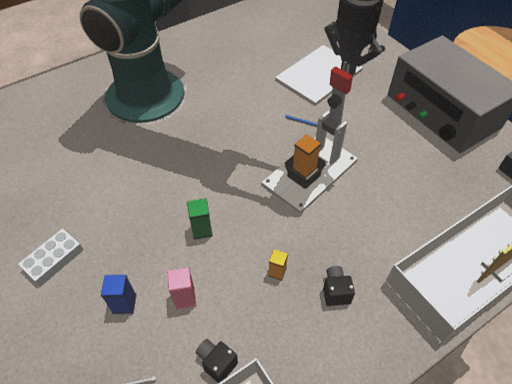

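The scene view shows the pad at (342,80), moved toward the cradle with the fingers behind it. I'll follow the arc.

```bash
python3 -m crank '[{"travel":[-12,0,-1],"dr":[0,0,0],"hand":255},{"travel":[-24,0,-2],"dr":[0,0,0],"hand":255},{"travel":[-37,0,0],"dr":[0,0,0],"hand":255},{"travel":[-49,0,2],"dr":[0,0,0],"hand":255},{"travel":[-61,0,6],"dr":[0,0,0],"hand":255},{"travel":[-73,0,10],"dr":[0,0,0],"hand":255},{"travel":[-84,0,16],"dr":[0,0,0],"hand":255},{"travel":[-95,0,23],"dr":[0,0,0],"hand":255}]' && python3 -c "
from h import *
st(); cap('scene','s7');st()"
```

```text
time: 12.05
tcp_pos: [0.4751, 0.1947, 0.2168]
orientation: [0.002, 0.623, 0.782, 0.001]
ft_force: [-0.3, 1.6, 2.0]
opening: 0.001
cradle xy z mm [  0.    9.9 216.8]
t 12.05 tcp [0.4751 0.1947 0.2168] F [-0.3  1.6  2. ] open 0.001 travel [0. 0. 0.] dr [ 0.0027  0.0017 -0.0023]
cradle xy z mm [ -0.4   8.6 215.3]
t 12.1 tcp [0.475  0.1932 0.2153] F [ 1.  -1.1  1.5] open -0.001 travel [0. 0. 0.] dr [ 0.0014  0.0033 -0.0027]
```

View pics/s7.png

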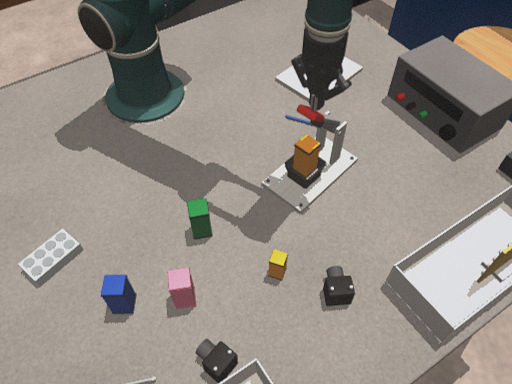

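The clamp is now at about 0.7 rad, with the pad at (310,113) under the fingertips. Continue down to about 0.15 rad.

```bash
python3 -m crank '[{"travel":[-8,0,6],"dr":[0,0,0],"hand":255},{"travel":[-16,0,14],"dr":[0,0,0],"hand":255},{"travel":[-24,0,24],"dr":[0,0,0],"hand":255},{"travel":[-31,0,34],"dr":[0,0,0],"hand":255},{"travel":[-36,0,43],"dr":[0,0,0],"hand":255},{"travel":[-40,0,51],"dr":[0,0,0],"hand":255},{"travel":[-40,0,51],"dr":[0,0,0],"hand":255}]' && python3 -c "
from h import *
st(); cap('scene','s8');st()
im=cv2.imread('pics/s8.png'); cv2.imwrite('pics/s8c.png',cv2.resize(im[60:220,230:390],None,fx=3.5,fy=3.5,interpolation=cv2.INTER_CUBIC))"
```

```text
time: 12.8
tcp_pos: [0.4831, 0.1532, 0.1626]
orientation: [0.001, 0.624, 0.782, -0.002]
ft_force: [-0.3, 0.6, -0.2]
opening: 0.005
cradle xy z mm [ -1.5 -32.3 162.6]
t 12.8 tcp [0.4831 0.1532 0.1626] F [-0.3  0.6 -0.2] open 0.005 travel [0. 0. 0.] dr [-0.0014  0.0039 -0.0031]
cradle xy z mm [ -1.5 -32.1 163.1]
t 12.85 tcp [0.483  0.1534 0.1631] F [ 0.4  1.1 -0.1] open 0.001 travel [0. 0. 0.] dr [-0.0014  0.0038 -0.003 ]
```

View pics/s8c.png

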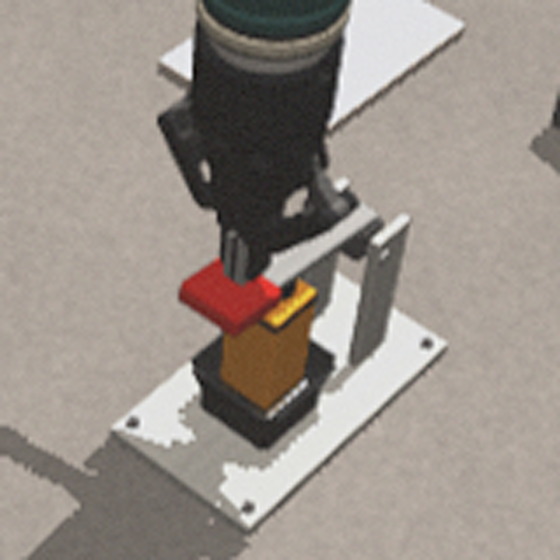

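The crop shows the arm nearly level with the foot just above the block. The fingertips are near the hinge side of the pad, so I'll lift, move to its middle and press down.

```bash
python3 -m crank '[{"travel":[0,0,-15],"dr":[0,0,0],"hand":255},{"travel":[-15,1,-15],"dr":[0,0,0],"hand":255},{"travel":[-15,1,-5],"dr":[0,0,0],"hand":255},{"travel":[-15,1,2],"dr":[0,0,0],"hand":255},{"travel":[-15,1,6],"dr":[0,0,0],"hand":255},{"travel":[-15,1,10],"dr":[0,0,0],"hand":255},{"travel":[-15,1,13],"dr":[0,0,0],"hand":255},{"travel":[-15,1,13],"dr":[0,0,0],"hand":255}]' && python3 -c "
from h import *
st()"
```

```text
time: 13.65
tcp_pos: [0.4872, 0.1391, 0.1497]
orientation: [0.001, 0.624, 0.782, -0.002]
ft_force: [0.7, -0.0, 2.0]
opening: 0.003
cradle xy z mm [ -0.7 -46.9 149.7]
t 13.65 tcp [0.4872 0.1391 0.1497] F [ 0.7 -0.   2. ] open 0.003 travel [0. 0. 0.] dr [-0.0018  0.0035 -0.0031]
```

```bash
python3 -m crank '[{"travel":[0,0,2],"dr":[0,0,0],"hand":255},{"travel":[0,0,4],"dr":[0,0,0],"hand":255},{"travel":[0,0,4],"dr":[0,0,0],"hand":255}]' && python3 -m crank '[{"travel":[0,0,1],"dr":[0,0,0],"hand":255},{"travel":[0,0,2],"dr":[0,0,0],"hand":255},{"travel":[0,0,2],"dr":[0,0,0],"hand":255}]' && python3 -c "
from h import *
st()"
```

```text
time: 13.95
tcp_pos: [0.4873, 0.1389, 0.146]
orientation: [0.001, 0.624, 0.782, -0.002]
ft_force: [-0.1, -4.3, 6.1]
opening: 0.003
time: 14.25
tcp_pos: [0.4875, 0.1388, 0.1459]
orientation: [0.001, 0.624, 0.782, -0.002]
ft_force: [-4.5, -4.1, 14.5]
opening: 0.002
cradle xy z mm [ -0.5 -47.3 145.9]
t 14.25 tcp [0.4875 0.1388 0.1459] F [-4.5 -4.1 14.5] open 0.002 travel [0. 0. 0.] dr [-0.0014  0.0044 -0.0026]
```

The tip stopped at z = 0.146, the shut height, and the force rose from 6 to 14.5 N with no further travel, so it's on the hard stop. Back away and check.

```bash
python3 -m crank '[{"travel":[0,0,-20],"dr":[0,0,0],"hand":255},{"travel":[0,0,-60],"dr":[0,0,0],"hand":255},{"travel":[-10,-40,-100],"dr":[0,0,0],"hand":255},{"travel":[-20,-80,-130],"dr":[0,0,0],"hand":255},{"travel":[-20,-120,-140],"dr":[0,0,0],"hand":255},{"travel":[-20,-120,-140],"dr":[0,0,0],"hand":255}]'
python3 - <<'E'
from h import *
st(); cap('scene','s9');cap('top','t9');cap('wrist','w9')
im=cv2.imread('pics/s9.png'); cv2.imwrite('pics/s9c.png',cv2.resize(im[80:330,80:390],None,fx=2.4,fy=2.4,interpolation=cv2.INTER_CUBIC))
ex=np.array([np.cos(np.deg2rad(13.)),np.sin(np.deg2rad(13.)),0]);ey=np.array([-ex[1],ex[0],0]);c=np.array([.4773,.185,.034])
for f in('s9','t9','w9'):
    D=load(f); h=cv2.cvtColor(D['im'],cv2.COLOR_RGB2HSV).astype(int)
    m=((h[...,0]<6)|(h[...,0]>176))&(h[...,1]>150)&(h[...,2]>60); Q=pts(D,m); Q=Q[(Q[:,2]>.1)&(np.hypot(*(Q[:,:2]-[.488,.138]).T)<.06)]
    if len(Q)>20:
        L=np.c_[(Q-c)@ex,(Q-c)@ey,Q[:,2]]; T=L[L[:,2]>np.percentile(L[:,2],90)-.008]
        A=np.c_[T[:,:2],np.ones(len(T))]; print(f,'red n',len(T),'ztop',T[:,2].mean().round(4),'slopes x,y',np.linalg.lstsq(A,T[:,2],rcond=None)[0][:2].round(3),'ctr',T.mean(0).round(3))
    m=(h[...,0]>5)&(h[...,0]<35)&(h[...,1]>120)&(h[...,2]>90); Q=pts(D,m); Q=Q[np.hypot(Q[:,0]-.4775,Q[:,1]-.1855)<.05]
    if len(Q)>20: print(f,'amber n',len(Q),'ztop',np.percentile(Q[:,2],[90,97]).round(4),((Q-c)@ex).min().round(4),((Q-c)@ex).max().round(4),((Q-c)@ey).min().round(4),((Q-c)@ey).max().round(4))
    for n,lo,hi,p in(('green',50,80,(.4701,-.0853)),('blue',105,130,(.5334,-.2944))):
        m=(h[...,0]>lo)&(h[...,0]<hi)&(h[...,1]>100)&(h[...,2]>50); Q=pts(D,m); Q=Q[(np.hypot(Q[:,0]-p[0],Q[:,1]-p[1])<.06)&(Q[:,2]>.082)]
        if len(Q)>20: print(f,n,Q.mean(0).round(4))
E
```

```text
time: 14.85
tcp_pos: [0.3721, 0.0933, 0.2887]
orientation: [0.002, 0.624, 0.782, 0.0]
ft_force: [0.6, 0.3, 0.6]
opening: -0.0
cradle xy z mm [-123.1  -65.7  288.7]
t 14.85 tcp [0.3721 0.0933 0.2887] F [0.6 0.3 0.6] open -0.0 travel [0. 0. 0.] dr [ 0.0027  0.0031 -0.0027]
s9 red n 356 ztop 0.1453 slopes x,y [-0.009  0.029] ctr [ 0.001 -0.052  0.145]
s9 amber n 465 ztop [0.1157 0.1179] -0.0209 0.0226 -0.0436 0.0176
s9 green [ 0.47   -0.0876  0.0896]
s9 blue [ 0.5337 -0.2972  0.0895]
t9 red n 360 ztop 0.1463 slopes x,y [0.015 0.025] ctr [-0.001 -0.049  0.146]
t9 amber n 67 ztop [0.139  0.1458] -0.022 0.0194 -0.0282 0.0293
t9 green [ 0.4704 -0.0853  0.0905]
t9 blue [ 0.5337 -0.2944  0.0906]
w9 red n 2351 ztop 0.1461 slopes x,y [ 0.004 -0.004] ctr [-0.002 -0.048  0.146]
w9 amber n 445 ztop [0.1173 0.1178] -0.0215 -0.0099 -0.0222 0.0168
```

View pics/s9c.png

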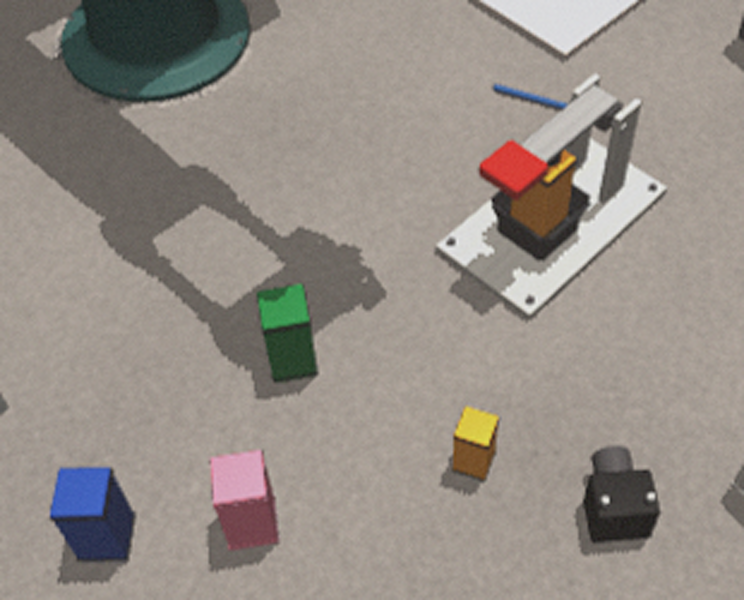

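The scene crop shows the clamp shut, its red pad level at (513,167), with the block upright under it at (540,200). The pad face is at 0.146 as expected when shut, and the block's top has dropped from 0.125 to about 0.117. Green and blue haven't moved and the robot is clear. Handing in.

```bash
python3 -c "
from rig import env
env.job_done()"
```

```text
the job is handed in; nothing more can be done
```

I loaded the amber block into the cradle, let go of it, then pushed the clamp over by its red end and pressed it down onto its stop. The job was handed in at about 15 s of the 54 s allowed; it reports no verdict.

My last checks, with the arm backed away and touching nothing:
- **Clamp:** the pad face is at z = 0.145–0.146 m against 0.146 m when shut. The wrist view puts it level to 0.004 rad; the scene and top views read tilts of 0.025–0.03 rad. All are under the 0.06 limit.
- **Amber block:** upright, its top down from 0.125 to about 0.117 m, so driven in 7–8 mm of the 8. Before clamping, the views put it up to about 3 mm off the cradle's centre. I did not re-measure the centre afterwards because the clamp hides most of its top.
- **Green and blue blocks:** within 1 mm of where they started in the top view. The scene view gave about 2–3 mm relative to the top view's start positions, about the calibration error.
- **One reading disagreed:** the top view's amber height after clamping (0.139–0.146 m) is not the block's. That mask probably picked up the red pad's edge, so I ignored it.

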